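# Hold a board on the pins of a programming jig

## Task

Slide the circuit board on its metal carrier into the slot of the programming jig, board end first, until it is fully home against the end stop, and let go of it with the lever still up. Then press the jig's spring lever down by its flat knob to the working stroke, knob 27 mm below its rest height, so that the spring pins bear on the board; never press it right down, or the pins are bottomed. Finish while still holding the lever there, and leave the other things on the bench where they are.

Things in the scene. Friction and masses are not known exactly. Their poses are not given: they have to be found in the camera images.
- carrier: Loose aluminium plate 150 x 70 x 6 mm (0.13 to 0.25 kg), flat on the bench, front corners rounded (8 mm), a green circuit board on its front part (top 8 mm above the underside, gold pads at x = 27 mm), a black ribbed grip bar at its rear. Origin: centre of the underside; x runs from the grip bar to the front edge, which enters the slot first; z up. White plug headers at x = -18 to -10, 16 mm high.
- grip_bar (a point): Centre of the carrier's grip bar, 52 mm behind and 20 mm above the carrier's origin. The bar is 36 mm long (carrier x), 12 mm thick (carrier y) and stands from 6 to 34 mm above the carrier's underside; grip it from above across its 12 mm. The plate beside it is bare.
- jig: Programming jig, screwed down: plywood base (x -82 to 130 mm, y -62 to 62 mm, 14 mm thick), aluminium guide channel, bridge (x 22 to 52 mm, top 74 mm above the bench) with the lever, grey box behind. Origin: bench height under the slot's centre line; x: the way the carrier slides in; y: the side the lever points to; z up. Fully home, the carrier's origin is at x = 10, y = 0, z = 14 mm.
- slot_mouth (a point): On the channel's floor (14 mm above the bench), centre line, at jig x = -50 mm. Here begin the parallel rails, 72 mm apart (1 mm play each side of the carrier), 5 mm high above the floor and open above as far as the lips; in front of them they flare out to about 88 mm at jig x = -81 mm.
- lip_start (a point): On the floor, centre line, at jig x = -10 mm. From here to the end stop, lips overhang the carrier's long edges by about 3 mm; their undersides are 8.5 mm and their tops 13.5 mm above the floor (2.5 mm play over the 6 mm plate). Upturned lead-ins reach 15 mm out in front of the lips, tops 18 mm above the floor.
- slot_end (a point): On the floor, centre line, at the face of the fixed end stop (jig x = 85 mm); the carrier's front edge touches it when fully home. The grip bar's centre is then 127 mm in front of this point, clear of the lips.
- probe_pins: Twelve brass spring pins under the press head, at jig x = 37, y = 0. Origin at the level of the tips: at rest 27 mm above the bench, 5 mm above the board once it is in. At the working stroke the head is 9 mm down and the board has pushed the pins in by about 4 mm.
- lever_angle (a joint): Lever angle, rad: 0 at rest (a spring holds it there), growing as it is pressed, stop at 0.24. Hinge along jig x at jig y = -50 mm, 87 mm above the bench; knob 150 mm out towards jig +y. Working stroke 0.18 (knob down 27 mm), good from 0.15 to 0.21, pins bottomed from 0.224. Springs back when let go. Index plate: top line rest, two lower lines the limits.
- press_lever: The jig's press lever: flat steel bar 12 x 10 mm, tilted up 0.12 rad at rest, with a black flat-topped mushroom knob, 36 mm across, on its end (jig x = 37, y about 98 mm). Origin: on the hinge axis, axes as the jig's at rest. Pressing the knob takes about 3.5 N at first and about 7 N straight down (8 N if the fingertip drags) at the working stroke.
- knob_top (a point): Centre of the knob's flat top, 129 mm above the bench at rest and 102 mm at the working stroke; on the way it moves 5 mm outwards (jig +y, from 96 to 101 mm). Its top leans 0.12 rad inwards at rest and is nearly level at the working stroke. Press it with closed fingertips.
- nippers: Bystander: side cutter with blue handles, 121 x 63 x 14 mm, near the bench's front edge. Origin: centre of its underside.
- motor: Bystander: small stepper motor, 43 x 48 x 61 mm, standing behind the work. Origin: centre of its underside.
- driver: Bystander: screwdriver with a red handle, 202 x 27 x 28 mm, lying behind the work. Origin: centre of its underside.
- gear: Bystander: printed gear, 51 mm across, 18 mm high, near the bench's front edge. Origin: centre of its underside.

How it is judged:
By the outcome, as a careful person would: the job done as asked, in the order asked, and still so for the second after the job is handed in, while the arm keeps its last pose, push and grip.
It also fails if it takes over 61 s, if anything falls off the work surface, if the arm or the gripper's body presses on something with over 40 N, if the wrist force passes 120 N, or if a joint passes its speed limit or range.

## Robot

A 7-joint arm with a two-finger parallel gripper is mounted at the origin on a cart in front of the work surface, level with it; the furniture and walls round the work are solid. World frame = base frame: x ahead of the robot, y to its left, z up, the work surface at z = 0. Lengths are in m, angles in rad, forces in N, time in s.
With the tool pointing down it reaches from about 0.4 to 0.85 m from the base axis. Payload 10.4 kg.
Tool frame: the origin (TCP) lies on the centre line of the jaws, within the pads' length; the fingertips stand 11 mm ahead of it and the grasp point (between the pads) lies 8 mm behind it (tip_reach is the distance from the TCP to the fingertips, in m); z points along the fingers, y is the line along which they close (so a half turn about z gives the same grasp; the last joint's range is limited). The gripper opens to 85 mm and grips with 20 to 120 N. Pads are 22 mm wide; open, the fingers measure 114 mm over their backs; the gripper's body (76 mm by 85 mm) begins 54 mm behind the grasp point. The pads swing forward as they close: fully open they stand 13 mm farther back than shut.
Start: joints at [1.261, 0.332, -0.065, 1.46, 0.022, 1.35, -0.088], TCP at [0.177, -0.599, 0.242] pointing down, gripper open.
Joint ranges: [-2.6, 2.6], [-0.5, 2.12], [-1.47, 1.34], [0.16, 2.42], [-1.27, 4.41], [0.06, 2.06], [-2.6, 2.6]. Speed limits (rad/s): [2.22, 2.22, 2.79, 2.79, 3.14, 3.14, 3.14].

## Interface

Orientations are given as a unit quaternion [x, y, z, w].
In Python, from workcell import get_obs, camera, hand_in, tip_reach gives the robot as it stands. The module is installed in compiled form; this text tells all that it offers.
- The arm moves only by the tool move_arm, never from a script. Its argument "plan" is a list of rows, each an object with "delta_pos": the shift along the tool's x, y, z in normalised numbers (1 is 0.5 m), a list of three; "turn": the turn, a rotation vector about the tool's x, y, z in normalised numbers (1 is 2 rad), a list of three; "fingers": the closure, from 0 (fully open) to 1 (shut). A call has 1 to 12 rows; each row is the pose to reach, as a shift and turn from the pose commanded when the call began, along the tool's axes at that moment; what a row does not reach only later rows make up. A row lasts 1/8 s, in which the tool goes at most 62.5 mm and 10.7 degrees, less where a joint would pass 70% of its speed; a pose out of reach is approached as far as the arm can. A shift or turn number past 1, either way, is cut back to 1. A call with a gripper value outside its range is refused whole. The fingers move at their own pace and stop on an object; "force" is the grip in N (left out, the last holds). Time passes only in rows, so rows that repeat a pose let the fingers close. It gives the time, the measured TCP pose, the force, the opening and the grip force at its end, in the units of the state.
- get_obs(): the state, without advancing time (a new reading comes with each control period).
- camera(name): name is "side" or "top"; returns a dict with "color" (384x512x3 uint8, red, green, blue), "range_z" (384x512 float32, m along the optical axis (not along the pixel's ray), 0 where there is no reading), "fx", "fy", "cx", "cy" (pixels), "R" (3x3) and "t" (3): a world point X has camera coordinates R X + t. Camera axes: x right, y down, z forward; pixel columns grow to the right and rows downward; lengths in m; the calibration is good to about 2 mm. A picture is of the moment at which its call begins.
- hand_in(): hands the job in; it is judged then, once.
The state is a dict: "clock": time; "joint_pos": joint angles; "joint_velocities": joint speeds; "tau": joint torques, N m; "position": TCP position; "ee_rot": TCP orientation; "ft_force": force on the tool from outside, world axes, zero at the start; "torque": the same for the moment, N m; "grip_width": opening from 0.0 (shut) to 1.0 (fully open); "grasp_force": force on a finger pad.
Only numpy, scipy, OpenCV 4.12 (cv2) and the standard library are available. Lean on these libraries where they do the work, as an engineer would, in place of code of your own. Each camera call takes 0.05 s, during which the arm holds its last target. There are 200 camera calls.

## Working session

There is one attempt and no reset: what is moved stays moved. The work goes in short steps, Python scripts to look and compute and a tool call to move; the robot and the scene stay as the last step left them, time stands still between calls to the robot, and variables do not carry over. Pictures are saved under pics/ and viewed, at most 10 in all, crops included, and the job is handed in when it is done.

Besides the shell and the picture viewer there is one more tool, called as a command line: name --argument value ..., lists and objects as JSON in quotes. move_arm: Moves the arm, as the interface text tells. Its arguments: {"type":"object","properties":{"plan":{"type":"array","items":{"type":"object","properties":{"delta_pos":{"type":"array","items":{"type":"number"}},"turn":{"type":"array","items":{"type":"number"}},"fingers":{"type":"number"}}}},"force":{"type":"number"}},"required":["plan"]}

```bash
mkdir -p pics; cat > h.py <<'E'
import numpy as np, cv2, pickle
from workcell import get_obs, camera, tip_reach
def snap(n,save=None):
    c=camera(n)
    if save: cv2.imwrite('pics/'+save,cv2.cvtColor(c['color'],cv2.COLOR_RGB2BGR))
    return c
def proj(c,X):
    p=np.asarray(c['R'])@np.asarray(X,float)+np.asarray(c['t']); return np.array([c['fx']*p[0]/p[2]+c['cx'],c['fy']*p[1]/p[2]+c['cy']])
def ray(c,u,v):
    R=np.asarray(c['R']);d=R.T@np.array([(u-c['cx'])/c['fx'],(v-c['cy'])/c['fy'],1.]);return -R.T@np.asarray(c['t']),d
def onz(c,u,v,z):
    o,d=ray(c,u,v);return o+d*(z-o[2])/d[2]
def cloud(c):
    R=np.asarray(c['R']);Z=c['range_z'];v,u=np.mgrid[:Z.shape[0],:Z.shape[1]]
    P=np.stack([(u-c['cx'])/c['fx']*Z,(v-c['cy'])/c['fy']*Z,Z],-1)-np.asarray(c['t']);P=P@R;P[Z<=0]=np.nan;return P
E
python3 - <<'E'
from h import *
a=snap('top','top0.png');b=snap('side','side0.png')
pickle.dump((a,b),open('s0.pkl','wb'))
for c in(a,b):print(c['fx'],-np.asarray(c['R']).T@c['t'],np.round(c['R'],3).tolist())
o=get_obs();print({k:np.round(v,3).tolist() for k,v in o.items()},tip_reach if not callable(tip_reach) else tip_reach())
E
```

```text
465.2253610941196 [0.30031509 0.01353231 1.30275201] [[-0.009, -1.0, 0.001], [-0.984, 0.009, -0.179], [0.179, -0.003, -0.984]]
457.1418050945412 [-0.07257237  0.79672859  0.59309379] [[-0.801, -0.599, -0.001], [-0.264, 0.356, -0.896], [0.537, -0.717, -0.443]]
{'clock': 0.1, 'joint_pos': [1.261, 0.333, -0.065, 1.461, 0.022, 1.35, -0.088], 'joint_velocities': [0.0, -0.002, -0.0, -0.001, 0.0, -0.002, 0.001], 'tau': [0.001, -62.674, 0.049, -39.243, 0.016, 0.007, 0.0], 'position': [0.177, -0.599, 0.242], 'ee_rot': [0.99, 0.143, -0.0, -0.001], 'ft_force': [-0.169, -0.738, -0.247], 'torque': [0.005, -0.055, 0.011], 'grasp_force': 0.0, 'grip_width': 0.999} 0.011
```

View pics/top0.png

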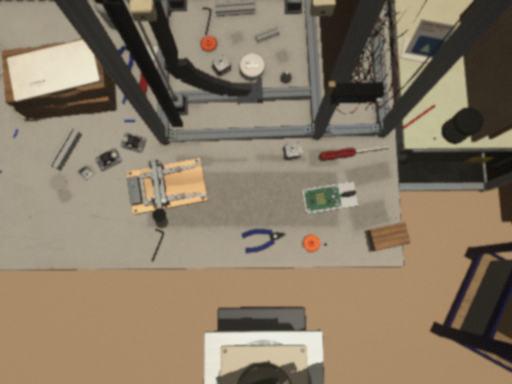

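View pics/side0.png

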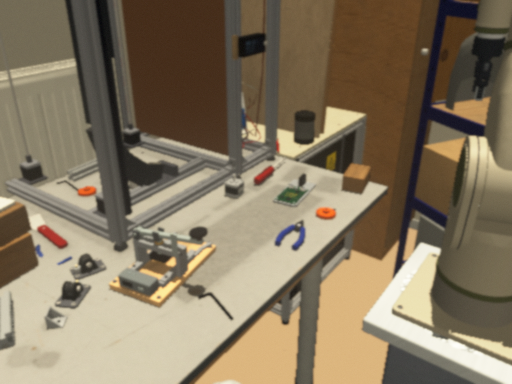

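The top view shows the jig at about (167,187), its knob at (160,217), and the carrier at (330,197) with the grip bar to its right. The nippers, gear, motor and driver lie around the carrier. Next I zoom in.

```bash
python3 - <<'E'
from h import *
a,b=pickle.load(open('s0.pkl','rb'))
def cr(c,u0,v0,w,h,W,H): return cv2.resize(cv2.cvtColor(c['color'],cv2.COLOR_RGB2BGR)[v0:v0+h,u0:u0+w],(W,H),interpolation=cv2.INTER_CUBIC)
m=np.vstack([np.hstack([cr(a,115,145,100,75,400,300),cr(a,280,165,100,75,400,300)]),np.hstack([cr(b,100,215,120,90,400,300),cr(b,260,165,80,60,400,300)])])
cv2.imwrite('pics/m0.png',m)
# carrier geometry from depth/colour
for n,c,box in(('top',a,(290,175,370,220)),('side',b,(265,170,325,215))):
    P=cloud(c);hsv=cv2.cvtColor(c['color'],cv2.COLOR_RGB2HSV);u0,v0,u1,v1=box
    m=np.zeros(hsv.shape[:2],bool);m[v0:v1,u0:u1]=1
    g=m&(hsv[...,0]>45)&(hsv[...,0]<95)&(hsv[...,1]>70)
    k,_=cv2.findContours(g.astype(np.uint8),0,1);k=max(k,key=cv2.contourArea);r=cv2.minAreaRect(k)
    print(n,'green',r,[onz(c,*q,.008)[:2].round(4).tolist() for q in cv2.boxPoints(r)],np.nanmedian(P[g],0).round(4))
    for nm,mm in(('black',m&(hsv[...,2]<60)&~g),('high',m&(P[...,2]>.022))):
        if mm.any(): v,u=np.nonzero(mm);print(nm,mm.sum(),u.mean(),v.mean(),P[mm].round(3)[:: max(1,mm.sum()//15)].tolist())
E
```

```text
top green ((319.3243408203125, 198.44595336914062), (16.76869773864746, 24.824247360229492), 80.53767395019531) [[0.528, -0.1254], [0.5391, -0.1951], [0.4917, -0.2011], [0.4808, -0.1319]] [ 0.5141 -0.1669  0.0089]
black 22 347.40909090909093 193.95454545454547 [[0.523, -0.254, 0.035], [0.52, -0.24, 0.033], [0.52, -0.242, 0.034], [0.52, -0.246, 0.032], [0.52, -0.248, 0.034], [0.52, -0.251, 0.035], [0.52, -0.253, 0.036], [0.518, -0.226, 0.032], [0.517, -0.228, 0.035], [0.517, -0.231, 0.036], [0.517, -0.234, 0.037], [0.517, -0.237, 0.034], [0.517, -0.24, 0.033], [0.518, -0.243, 0.031], [0.517, -0.245, 0.035], [0.518, -0.227, 0.012], [0.516, -0.227, 0.028], [0.515, -0.228, 0.034], [0.515, -0.231, 0.033], [0.515, -0.234, 0.034], [0.516, -0.238, 0.025], [0.517, -0.242, 0.022]]
high 65 348.4307692307692 192.55384615384617 [[0.539, -0.201, 0.024], [0.528, -0.254, 0.034], [0.526, -0.231, 0.035], [0.526, -0.243, 0.034], [0.525, -0.253, 0.037], [0.523, -0.229, 0.034], [0.523, -0.24, 0.035], [0.524, -0.252, 0.03], [0.522, -0.225, 0.023], [0.52, -0.234, 0.035], [0.52, -0.246, 0.032], [0.52, -0.25
[... 532 characters left out ...]
 0.024], [0.51, -0.228, 0.026], [0.514, -0.223, 0.023], [0.512, -0.226, 0.023], [0.512, -0.231, 0.021], [0.516, -0.228, 0.018], [0.513, -0.227, 0.019], [0.511, -0.231, 0.018], [0.515, -0.226, 0.016], [0.512, -0.226, 0.016]]
high 71 293.40845070422534 176.08450704225353 [[0.635, -0.228, 0.026], [0.628, -0.239, 0.024], [0.628, -0.233, 0.023], [0.624, -0.227, 0.023], [0.627, -0.211, 0.022], [0.517, -0.249, 0.038], [0.522, -0.247, 0.034], [0.515, -0.258, 0.032], [0.513, -0.238, 0.037], [0.521, -0.229, 0.035], [0.511, -0.234, 0.036], [0.52, -0.226, 0.033], [0.511, -0.234, 0.033], [0.519, -0.225, 0.031], [0.511, -0.235, 0.029], [0.516, -0.226, 0.028], [0.512, -0.242, 0.023], [0.51, -0.228, 0.026]]
```

View pics/m0.png

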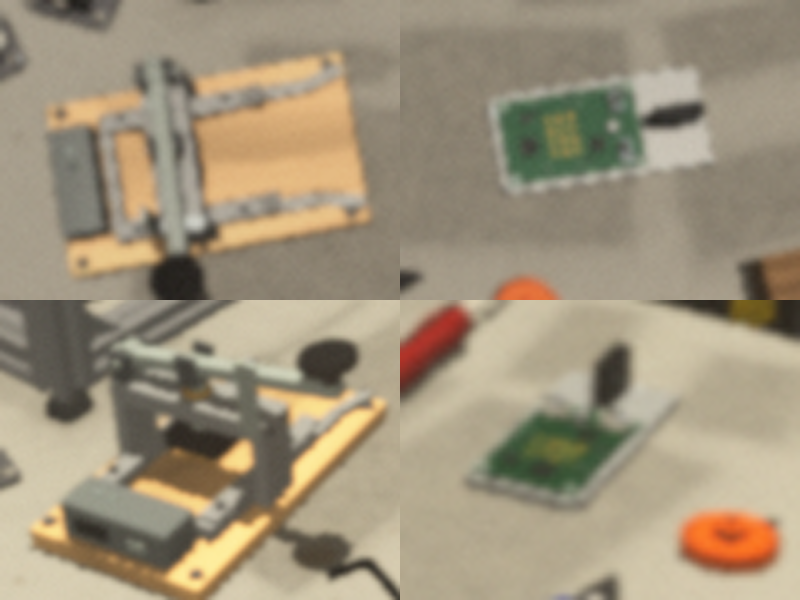

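The zooms show the jig turned about 10° (mouth to the right, knob at the bottom) and the carrier at a similar angle, with its bar at top view (347,193). Next I measure the pose of each.

```bash
python3 - <<'E'
from h import *
a,b=pickle.load(open('s0.pkl','rb'))
def rect(c,mask,z,nm):
    k,_=cv2.findContours(mask.astype(np.uint8),0,cv2.CHAIN_APPROX_NONE);k=[q for q in k if cv2.contourArea(q)>15]
    p=np.vstack(k)[:,0].astype(float); w=np.array([onz(c,*q,z)[:2] for q in p])*1000
    r=cv2.minAreaRect(w.astype(np.float32)); print(nm,np.round(r[0],1),np.round(r[1],1),round(r[2],2),cv2.boxPoints(r).round(1).tolist())
    return w,r
for n,c,bj,bc in(('top',a,(115,145,215,222),(290,172,370,220)),('side',b,(105,230,220,305),(265,178,325,215))):
    hsv=cv2.cvtColor(c['color'],cv2.COLOR_RGB2HSV).astype(int)
    def box(q): m=np.zeros(hsv.shape[:2],bool);m[q[1]:q[3],q[0]:q[2]]=1;return m
    ply=box(bj)&(hsv[...,0]>8)&(hsv[...,0]<24)&(hsv[...,1]>85)
    rect(c,ply,.014 if n=='top' else .014,n+' ply')
    P=cloud(c)
    B=box(bc); bench=np.median(hsv[...,2][B&(np.abs(P[...,2])<.004)]);
    car=B&((hsv[...,2]>bench+22)|((hsv[...,0]>45)&(hsv[...,0]<95)&(hsv[...,1]>70)))
    print('bench V',bench,'n',car.sum())
    car=cv2.morphologyEx(car.astype(np.uint8),cv2.MORPH_CLOSE,np.ones((3,3)))
    nb,l,s,_=cv2.connectedComponentsWithStats(car);car=l==1+np.argmax(s[1:,4])
    rect(c,car,.006,n+' car')
    # knob / bar by dark mask
    for nm,q in(('bar',bc),):
        d=box(q)&(P[...,2]>.029)&(P[...,2]<.045)&(P[...,0]<.56)
        r=cv2.minAreaRect((P[d][:,:2]*1000).astype(np.float32));print(nm,r,np.nanmedian(P[d],0).round(4),d.sum())
    d=box((bj[0],bj[1]-20,bj[2]+10,bj[3]+10))&(P[...,2]>.115)&(P[...,2]<.14)&(hsv[...,2]<75)
    r=cv2.minAreaRect((P[d][:,:2]*1000).astype(np.float32));print('knob',r,np.nanmedian(P[d],0).round(4),d.sum())
    d=box((bj[0],bj[1]-20,bj[2]+10,bj[3]+10))&(P[...,2]>.008)&(P[...,2]<.017)&ply; print('ply z',np.nanmedian(P[ply],0))
E
```

```text
top ply [548.9 266.3] [127.6 212.6] 10.63 [[466.5, 359.1000061035156], [505.79998779296875, 150.10000610351562], [631.2000122070312, 173.60000610351562], [592.0, 382.6000061035156]]
bench V 141.0 n 625
top car [ 522.4 -261.4] [76.6 90.2] 2.61 [[482.1000061035156, -218.10000610351562], [486.20001220703125, -308.20001220703125], [562.7999877929688, -304.70001220703125], [558.7000122070312, -214.60000610351562]]
bar ((522.1829223632812, -243.28424072265625), (12.559367179870605, 35.902774810791016), 7.515087127685547) [ 0.5223 -0.2429  0.0344] 58
knob ((564.3212890625, 269.2377624511719), (255.84556579589844, 31.257600784301758), 3.983171224594116) [0.456  0.2637 0.13  ] 163
ply z [0.55112884 0.23545687 0.0151353 ]
side ply [543.1 271.3] [132.6 224.3] 10.16 [[458.0, 370.0], [497.6000061035156, 149.1999969482422], [628.0999755859375, 172.60000610351562], [588.5, 393.29998779296875]]
bench V 181.0 n 291
side car [ 510.6 -169. ] [51.2 74.5] 9.18 [[479.3999938964844, -136.3000030517578], [491.29998779296875, -209.8000030517578], [541.7999877929688, -201.6999969482422], [529.9000244140625, -128.10000610351562]]
bar ((515.0650024414062, -229.28561401367188), (9.942229270935059, 9.400994300842285), 9.692744255065918) [ 0.5122 -0.2267  0.0328] 11
knob ((447.30364990234375, 268.0555419921875), (27.199892044067383, 29.10860252380371), 71.70999145507812) [0.4446 0.2698 0.13  ] 132
ply z [0.51603116 0.29485633 0.01498343]
```

```bash
cat >> h.py <<'E'
def jig(p,yaw=np.radians(100.63),o=(553.3,242.7)):
    d=np.asarray(p)[...,:2]*1000-o;c,s=np.cos(yaw),np.sin(yaw);return np.stack([d@[c,s],d@[-s,c]],-1)
E
python3 - <<'E'
from h import *
a,b=pickle.load(open('s0.pkl','rb'))
for n,c,bj in(('top',a,(115,145,215,222)),('side',b,(105,230,220,305))):
    hsv=cv2.cvtColor(c['color'],cv2.COLOR_RGB2HSV).astype(int);P=cloud(c)
    v,u=np.mgrid[bj[1]:bj[3],bj[0]:bj[2]];v=v.ravel();u=u.ravel()
    W=np.array([onz(c,x,y,.019) for x,y in zip(u,v)]);J=jig(W);S=hsv[v,u,1]
    for x0 in range(-78,0,8):
        out=[]
        for s in(1,-1):
            k=(abs(J[:,0]-x0)<6)&(J[:,1]*s>25)&(J[:,1]*s<56)
            w=np.clip(110-S[k],0,None)
            out+= [round(float((w*J[k,1]).sum()/max(w.sum(),1)),1),int(w.sum())]
        print(n,x0,out,'mid',round((out[0]+out[2])/2,1))
    # ply long edges & ends in jig frame, using saturation threshold crossing
    W=np.array([onz(c,x,y,.014) for x,y in zip(u,v)]);J=jig(W);m=(hsv[v,u,0]>8)&(hsv[v,u,0]<24)&(S>85)
    for x0 in range(-75,130,20):
        k=m&(abs(J[:,0]-x0)<4);k and 0 if False else None
        if k.any(): print(n,'edge x',x0,J[k,1].min().round(1),J[k,1].max().round(1))
    print('x ext',[ (J[m&(abs(J[:,1]-y)<5),0].min().round(1),J[m&(abs(J[:,1]-y)<5),0].max().round(1)) for y in(-55,-20,0,20,55)])
# knob: dark cluster high
    k=(hsv[...,2]<70)&(P[...,2]>.118)&(P[...,2]<.145)
    k[:, :bj[0]]=0;k[:,bj[2]+10:]=0;k[:bj[1]-5]=0;k[bj[3]+15:]=0
    Q=P[k];q=jig(Q);kk=(q[:,1]>70)&(q[:,1]<125);print('knob',kk.sum(),cv2.minEnclosingCircle(q[kk].astype(np.float32)),q[kk].mean(0),np.median(Q[kk,2]))
    # pixel centroid onto plane .129
    vv,uu=np.nonzero(k);print('knob px',uu[kk].mean(),vv[kk].mean(),jig(onz(c,uu[kk].mean(),vv[kk].mean(),.128)))
E
```

```text
top -78 [44.8, 1221, -46.8, 1171] mid -1.0
top -70 [46.0, 1454, -47.8, 1287] mid -0.9
top -62 [43.9, 1188, -45.5, 1171] mid -0.8
top -54 [41.6, 1038, -43.4, 1070] mid -0.9
top -46 [40.6, 1044, -42.8, 1112] mid -1.1
top -38 [40.6, 1214, -42.5, 1178] mid -0.9
top -30 [40.6, 1225, -42.5, 1203] mid -0.9
top -22 [38.7, 1505, -43.0, 1211] mid -2.1
top -14 [37.3, 1684, -42.8, 1475] mid -2.8
top -6 [37.1, 1817, -42.3, 1515] mid -2.6
top edge x -75 -62.5 61.3
top edge x -55 -63.5 62.5
top edge x -35 -62.1 62.1
top edge x -15 -62.5 61.1
top edge x 5 -63.0 62.3
top edge x 25 -61.6 61.9
top edge x 45 54.7 63.1
top edge x 65 -61.2 62.1
top edge x 85 -62.1 61.6
top edge x 105 -63.1 60.7
top edge x 125 -61.2 59.1
x ext [(np.float64(-81.1), np.float64(129.6)), (np.float64(-80.7), np.float64(86.4)), (np.float64(-81.7), np.float64(86.6)), (np.float64(-82.0), np.float64(86.4)), (np.float64(-81.5), np.float64(128.9))]
knob 123 ((38.187400817871094, 95.37312316894531), 16.351064682006836) [37.58958777 96.05874441] 0.1303226075290535
knob px 158.79674796747966 214.72357723577235 [38.01947331 95.68745462]

[... 391 characters left out ...]
ide -6 [35.7, 2174, -41.1, 3176] mid -2.7
side edge x -75 29.6 64.4
side edge x -55 -26.0 70.2
side edge x -35 -71.2 70.0
side edge x -15 42.8 69.8
side edge x 5 -5.7 69.6
side edge x 25 -36.8 69.4
side edge x 45 -37.1 69.2
side edge x 65 -37.5 70.8
side edge x 85 42.2 70.6
side edge x 105 -62.1 68.6
side edge x 125 -62.1 68.4
x ext [(np.float64(-41.1), np.float64(138.1)), (np.float64(-61.2), np.float64(141.3)), (np.float64(-64.8), np.float64(141.5)), (np.float64(-67.3), np.float64(142.2)), (np.float64(-81.8), np.float64(142.0))]
knob 125 ((42.73231506347656, 99.7972640991211), 15.599806785583496) [ 46.53920625 101.1561375 ] 0.13020066261485078
knob px 197.8 232.896 [44.38762971 99.70889871]
```

Units first: shifts go in shares of 0.5 m and turns go in shares of 2 rad. So 0.431 m / 0.5 = 0.862, 0.4 m / 0.5 = 0.8, -1.438 rad / 2 = -0.719.

move_arm --plan '[{"delta_pos": [0, 0, 0], "turn": [0, 0, -0.09], "fingers": 0.3}, {"delta_pos": [0.1, 0, 0], "turn": [0, 0, -0.18], "fingers": 0.5}, {"delta_pos": [0.2, 0, 0], "turn": [0, 0, -0.27], "fingers": 0.5}, {"delta_pos": [0.3, 0, 0], "turn": [0, 0, -0.36], "fingers": 0.5}, {"delta_pos": [0.4, 0, 0], "turn": [0, 0, -0.45], "fingers": 0.5}, {"delta_pos": [0.5, 0, 0], "turn": [0, 0, -0.54], "fingers": 0.5}, {"delta_pos": [0.6, 0, 0], "turn": [0, 0, -0.63], "fingers": 0.5}, {"delta_pos": [0.7, 0, 0], "turn": [0, 0, -0.719], "fingers": 0.5}, {"delta_pos": [0.8, -0.2, 0], "turn": [0, 0, -0.719], "fingers": 0.5}, {"delta_pos": [0.862, -0.488, 0.2], "turn": [0, 0, -0.719], "fingers": 0.5}, {"delta_pos": [0.862, -0.488, 0.2], "turn": [0, 0, -0.719], "fingers": 0.5}, {"delta_pos": [0.862, -0.488, 0.2], "turn": [0, 0, -0.719], "fingers": 0.5}]'

```text
clock: 1.6
position: [0.5211, -0.2701, 0.1558]
ee_rot: [0.651, 0.759, -0.0, -0.0]
ft_force: [1.6, 0.6, 0.5]
grip_width: 0.502
grasp_force: 0.0
```

move_arm --plan '[{"delta_pos": [0, 0, 0], "turn": [0, 0, 0], "fingers": 0.5}, {"delta_pos": [0, 0, 0], "turn": [0, 0, 0], "fingers": 0.5}]'

```text
clock: 1.85
position: [0.5215, -0.2726, 0.157]
ee_rot: [0.651, 0.759, -0.0, 0.0]
ft_force: [0.0, -0.3, -0.5]
grip_width: 0.503
grasp_force: 0.0
```

Converted, 0.1 m / 0.5 = 0.2, 0.0285 m / 0.5 = 0.057.

move_arm --plan '[{"delta_pos": [0.057, 0.01, 0], "turn": [0, 0, 0], "fingers": 0.5}, {"delta_pos": [0.057, 0.01, 0.06], "turn": [0, 0, 0], "fingers": 0.5}, {"delta_pos": [0.057, 0.01, 0.12], "turn": [0, 0, 0], "fingers": 0.5}, {"delta_pos": [0.057, 0.01, 0.18], "turn": [0, 0, 0], "fingers": 0.5}, {"delta_pos": [0.057, 0.01, 0.2], "turn": [0, 0, 0], "fingers": 0.5}, {"delta_pos": [0.057, 0.01, 0.2], "turn": [0, 0, 0], "fingers": 0.5}]'

```text
clock: 2.6
position: [0.5221, -0.244, 0.0571]
ee_rot: [0.651, 0.759, -0.0, -0.0]
ft_force: [0.1, 0.8, 0.2]
grip_width: 0.502
grasp_force: 0.0
```

```bash
python3 - <<'E'
from h import *
a=snap('top');b=snap('side')
def cr(c,u0,v0,w,h,W,H): return cv2.resize(cv2.cvtColor(c['color'],cv2.COLOR_RGB2BGR)[v0:v0+h,u0:u0+w],(W,H),interpolation=cv2.INTER_CUBIC)
cv2.imwrite('pics/m1.png',np.hstack([cr(a,300,150,80,80,400,400),cr(b,260,140,80,80,400,400)]))
print(get_obs()['position'].round(4) if hasattr(get_obs()['position'],'round') else get_obs()['position'])
E
```

```text
[ 0.5229 -0.2438  0.0582]
```

View pics/m1.png

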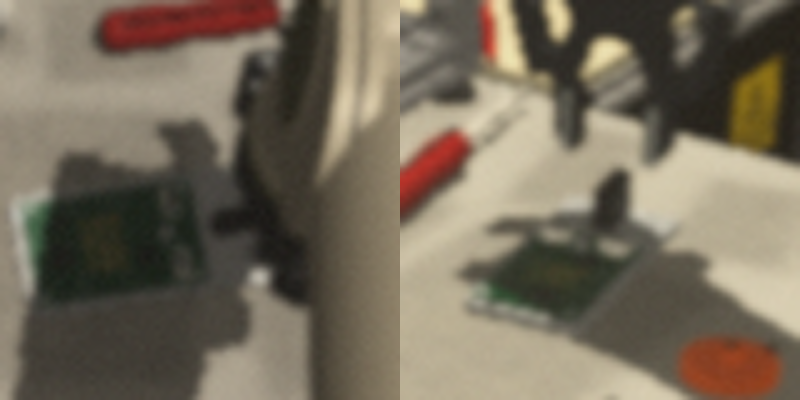

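The side crop shows the open fingers standing on both sides of the bar at about (612,200). I go down and close.

Converted, 0.036 m / 0.5 = 0.072, 0.028 m / 0.5 = 0.056.

move_arm --plan '[{"delta_pos": [0, 0, 0.03], "turn": [0, 0, 0], "fingers": 0.5}, {"delta_pos": [0, 0, 0.056], "turn": [0, 0, 0], "fingers": 0.5}, {"delta_pos": [0, 0, 0.072], "turn": [0, 0, 0], "fingers": 0.5}, {"delta_pos": [0, 0, 0.072], "turn": [0, 0, 0], "fingers": 0.6}, {"delta_pos": [0, 0, 0.072], "turn": [0, 0, 0], "fingers": 0.7}, {"delta_pos": [0, 0, 0.072], "turn": [0, 0, 0], "fingers": 0.8}, {"delta_pos": [0, 0, 0.072], "turn": [0, 0, 0], "fingers": 0.9}, {"delta_pos": [0, 0, 0.072], "turn": [0, 0, 0], "fingers": 1}, {"delta_pos": [0, 0, 0.072], "turn": [0, 0, 0], "fingers": 1}, {"delta_pos": [0, 0, 0.072], "turn": [0, 0, 0], "fingers": 1}]' --force 50

```text
clock: 3.95
position: [0.5224, -0.2433, 0.0215]
ee_rot: [0.651, 0.759, 0.0, 0.0]
ft_force: [-1.7, -0.1, 5.0]
grip_width: 0.129
grasp_force: 49.9
```

Converted, 0.2537 m / 0.5 = 0.5074, 0.1124 m / 0.5 = 0.2248, -0.0326 rad / 2 = -0.0163.

move_arm --plan '[{"delta_pos": [0, 0, -0.02], "turn": [0, 0, 0], "fingers": 1}, {"delta_pos": [0, 0, -0.06], "turn": [0, 0, 0], "fingers": 1}, {"delta_pos": [0, 0, -0.12], "turn": [0, 0, 0], "fingers": 1}, {"delta_pos": [0, 0, -0.18], "turn": [0, 0, 0], "fingers": 1}, {"delta_pos": [0.06, 0.02, -0.2], "turn": [0, 0, 0], "fingers": 1}, {"delta_pos": [0.16, 0.06, -0.2], "turn": [0, 0, 0], "fingers": 1}, {"delta_pos": [0.26, 0.11, -0.2], "turn": [0, 0, -0.005], "fingers": 1}, {"delta_pos": [0.36, 0.16, -0.2], "turn": [0, 0, -0.01], "fingers": 1}, {"delta_pos": [0.44, 0.2, -0.2], "turn": [0, 0, -0.0163], "fingers": 1}, {"delta_pos": [0.5074, 0.2248, -0.18], "turn": [0, 0, -0.0163], "fingers": 1}, {"delta_pos": [0.5074, 0.2248, -0.14], "turn": [0, 0, -0.0163], "fingers": 1}, {"delta_pos": [0.5074, 0.2248, -0.12], "turn": [0, 0, -0.0163], "fingers": 1}]'

```text
clock: 5.45
position: [0.5937, 0.0239, 0.0803]
ee_rot: [0.638, 0.77, -0.001, -0.0]
ft_force: [-0.7, 0.1, -3.3]
grip_width: 0.133
grasp_force: 48.8
```

```bash
python3 - <<'E'
from h import *
a=snap('top');b=snap('side')
pickle.dump((a,b),open('s1.pkl','wb'))
def cr(c,u0,v0,w,h,W,H): return cv2.resize(cv2.cvtColor(c['color'],cv2.COLOR_RGB2BGR)[v0:v0+h,u0:u0+w],(W,H),interpolation=cv2.INTER_CUBIC)
cv2.imwrite('pics/m2.png',np.hstack([cr(a,130,130,150,110,400,293),cr(b,150,130,150,110,400,293)]))
o=get_obs();print(o['position'],o['ee_rot'],o['ft_force'],o['torque'])
E
```

```text
[0.59344037 0.02313682 0.07993368] [ 6.38850336e-01  7.69330174e-01 -1.02990844e-03 -5.20681737e-04] [-0.89551857 -0.02412912 -3.0016209 ] [-0.08761265 -0.02349757 -0.0196445 ]
```

View pics/m2.png

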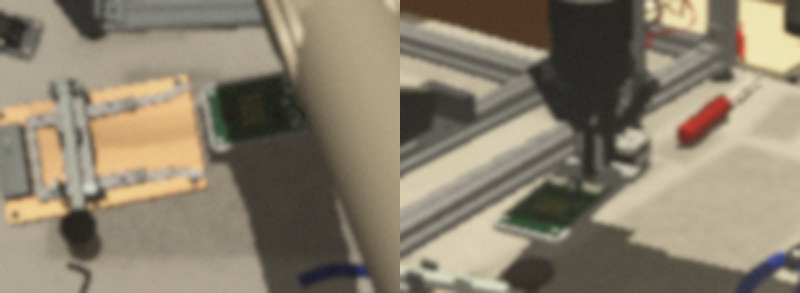

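The board is held ahead of the slot mouth and looks roughly level. I measure its tilt, yaw and lateral offset in the jig frame.

```bash
cat > m.py <<'E'
from h import *
def jg(p): return jig(p,np.radians(100.63),(554.0,242.8))
def meas(c,box,zg,n):
    hsv=cv2.cvtColor(c['color'],cv2.COLOR_RGB2HSV);P=cloud(c);m=np.zeros(hsv.shape[:2],bool);m[box[1]:box[3],box[0]:box[2]]=1
    g=m&(hsv[...,0]>45)&(hsv[...,0]<95)&(hsv[...,1]>70)
    k,_=cv2.findContours(g.astype(np.uint8),0,cv2.CHAIN_APPROX_NONE);k=max(k,key=cv2.contourArea);f=np.zeros(g.shape,np.uint8);cv2.drawContours(f,[k],-1,1,-1);f=f>0
    Q=P[cv2.erode(f.astype(np.uint8),np.ones((3,3)))>0];Q=Q[abs(Q[:,2]-zg)<.012];q=jg(Q)
    A=np.c_[q,np.ones(len(q))];s=np.linalg.lstsq(A,Q[:,2]*1000,rcond=None)[0]
    w=np.array([jg(onz(c,*t,zg)) for t in k[:,0].astype(float)]);r=cv2.minAreaRect(w.astype(np.float32))
    print(n,'slopes mm/mm',s[:2].round(4),'z mean',Q[:,2].mean().round(4),'rect jig',np.round(r[0],1),np.round(r[1],1),round(r[2],2))
    # long edges: y at each x bin
    for x in np.arange(w[:,0].min()+6,w[:,0].max()-6,8):
        z=w[abs(w[:,0]-x)<4,1];print('  ',round(x),z.min().round(1),z.max().round(1),((z.min()+z.max())/2).round(2))
E
python3 - <<'E'
from m import *
a,b=pickle.load(open('s1.pkl','rb'))
meas(a,(195,150,260,195),.066,'top')
meas(b,(180,190,235,230),.066,'side')
print(jg(get_obs()['position']))
E
```

```text
top slopes mm/mm [ 0.2643 -0.4209] z mean 0.0681 rect jig [-110.1    4.1] [12.1 43.3] 6.45
   -112 -18.1 24.6 3.26
side slopes mm/mm [0.2907 0.0012] z mean 0.067 rect jig [-111.3    2.2] [14.9 39.2] 0.71
   -113 -17.4 21.6 2.11
[-223.16892204    1.75685567]
```

```bash
sed -i "s/g=m&(hsv.*/g=m\&(hsv[...,0]>35)\&(hsv[...,0]<100)\&(hsv[...,1]>60)\&(hsv[...,2]>15);g=cv2.morphologyEx(g.astype(np.uint8),cv2.MORPH_CLOSE,np.ones((5,5)))>0/" m.py
python3 - <<'E'
from m import *
a,b=pickle.load(open('s1.pkl','rb'))
for c,n,pts in((a,'top',[(225,170),(230,165),(240,172)]),(b,'side',[(205,205),(215,200)])):
    hsv=cv2.cvtColor(c['color'],cv2.COLOR_RGB2HSV);print([hsv[v,u].tolist() for u,v in pts])
meas(a,(195,150,260,195),.066,'top')
meas(b,(180,190,235,230),.066,'side')
E
```

```text
[[28, 79, 45], [48, 71, 36], [30, 42, 49]]
[[27, 92, 61], [37, 29, 78]]
top slopes mm/mm [-0.0011 -0.0004] z mean 0.0678 rect jig [-145.8    1.7] [52.8 82.8] 88.6
   -181 -17.0 25.8 4.4
   -173 -24.1 27.4 1.68
   -165 -22.9 26.4 1.75
   -157 -24.5 27.0 1.27
   -149 -23.3 28.2 2.43
   -141 -21.6 27.6 3.02
   -133 -23.2 26.1 1.44
   -125 -24.8 27.2 1.22
   -117 -25.3 27.3 1.01
side slopes mm/mm [ 0.0041 -0.003 ] z mean 0.067 rect jig [-138.4    4.2] [51.9 71.6] 89.23
   -168 -20.5 29.1 4.33
   -160 -17.3 22.7 2.69
   -152 -16.4 25.8 4.69
   -144 -18.1 28.2 5.05
   -136 -17.6 28.7 5.57
   -128 -14.5 24.8 5.15
   -120 -19.9 29.5 4.81
   -112 -22.0 29.8 3.89
```

Converted, 0.043 m / 0.5 = 0.086, 0.0017 m / 0.5 = 0.0034.

move_arm --plan '[{"delta_pos": [0, 0.0034, 0.04], "turn": [0, 0, 0], "fingers": 1}, {"delta_pos": [0, 0.0034, 0.082], "turn": [0, 0, 0], "fingers": 1}, {"delta_pos": [0.01, 0.0034, 0.082], "turn": [0, 0, 0], "fingers": 1}, {"delta_pos": [0.026, 0.0034, 0.082], "turn": [0, 0, 0], "fingers": 1}, {"delta_pos": [0.042, 0.0034, 0.082], "turn": [0, 0, 0], "fingers": 1}, {"delta_pos": [0.058, 0.0034, 0.084], "turn": [0, 0, 0], "fingers": 1}, {"delta_pos": [0.068, 0.0034, 0.086], "turn": [0, 0, 0], "fingers": 1}, {"delta_pos": [0.068, 0.0034, 0.086], "turn": [0, 0, 0], "fingers": 1}]'

```text
clock: 6.55
position: [0.5895, 0.0591, 0.0379]
ee_rot: [0.638, 0.77, 0.0, 0.0]
ft_force: [-0.5, 0.1, -2.2]
grip_width: 0.133
grasp_force: 48.9
```

```bash
python3 - <<'E'
from m import *
a=snap('top');b=snap('side')
pickle.dump((a,b),open('s2.pkl','wb'))
def cr(c,u0,v0,w,h,W,H): return cv2.resize(cv2.cvtColor(c['color'],cv2.COLOR_RGB2BGR)[v0:v0+h,u0:u0+w],(W,H),interpolation=cv2.INTER_CUBIC)
cv2.imwrite('pics/m3.png',np.hstack([cr(a,130,130,120,90,400,300),cr(b,150,180,120,90,400,300)]))
o=get_obs();print(o['position'],jg(o['position']),o['ee_rot'],o['ft_force'],o['torque'])
meas(a,(180,150,250,205),.025,'top')
E
```

```text
[0.58969398 0.05822175 0.03789861] [-187.99501157   -1.03302207] [ 6.38239449e-01  7.69837886e-01 -1.16339256e-04  1.44811213e-04] [-0.52828028  0.38286114 -2.38709292] [-0.09960022 -0.0762203   0.04827336]
top slopes mm/mm [-0.0028  0.0282] z mean 0.0255 rect jig [-105.9   -1.1] [52.5 73.3] 89.37
   -137 -24.0 24.0 -0.01
   -129 -25.6 22.3 -1.64
   -121 -27.2 23.0 -2.13
   -113 -24.9 25.2 0.15
   -105 -24.3 23.6 -0.33
   -97 -25.9 24.8 -0.56
   -89 -24.7 24.9 0.1
   -81 -25.2 24.4 -0.44
```

View pics/m3.png

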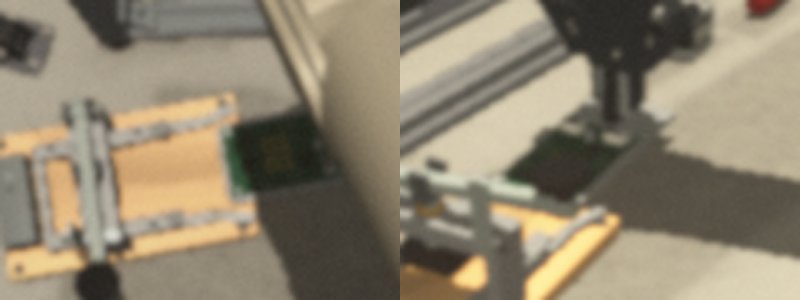

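The board's front is between the flares, within 1 mm of the centre line. I slide on and watch the forces.

Converted, 0.035 m / 0.5 = 0.07, 0.0015 m / 0.5 = 0.003.

move_arm --plan '[{"delta_pos": [0.01, -0.0014, 0.002], "turn": [0, 0, 0], "fingers": 1}, {"delta_pos": [0.024, -0.0014, 0.003], "turn": [0, 0, 0], "fingers": 1}, {"delta_pos": [0.036, -0.0014, 0.003], "turn": [0, 0, 0], "fingers": 1}, {"delta_pos": [0.048, -0.0014, 0.003], "turn": [0, 0, 0], "fingers": 1}, {"delta_pos": [0.06, -0.0014, 0.003], "turn": [0, 0, 0], "fingers": 1}, {"delta_pos": [0.07, -0.0014, 0.003], "turn": [0, 0, 0], "fingers": 1}, {"delta_pos": [0.07, -0.0014, 0.003], "turn": [0, 0, 0], "fingers": 1}]'

```text
clock: 7.52
position: [0.5823, 0.0933, 0.0364]
ee_rot: [0.638, 0.77, 0.0, -0.0]
ft_force: [0.7, 0.2, -2.6]
grip_width: 0.133
grasp_force: 49.0
```

```bash
python3 - <<'E'
from m import *
a=snap('top')
o=get_obs();print(o['position'],jg(o['position']),o['ee_rot'],o['ft_force'],o['torque'])
meas(a,(165,150,240,210),.024,'top')
E
```

```text
[0.58246112 0.09293286 0.03643455] [-152.54536463   -0.32730287] [ 6.38038759e-01  7.70004243e-01 -9.80073825e-06  8.88458595e-05] [ 0.59044946  0.55856801 -2.89907006] [-0.10346191 -0.04178832 -0.01774935]
top slopes mm/mm [0.0037 0.    ] z mean 0.024 rect jig [-70.9   0.4] [72.6 53. ] 1.65
   -102 -10.3 25.7 7.67
   -94 -23.9 26.3 1.23
   -86 -24.4 25.2 0.41
   -78 -23.7 23.6 -0.06
   -70 -25.4 27.1 0.84
   -62 -25.9 26.5 0.3
   -54 -23.0 24.9 0.97
   -46 -24.0 26.1 1.02
```

Converted, 0.03 m / 0.5 = 0.06, 0.024 m / 0.5 = 0.048.

move_arm --plan '[{"delta_pos": [0, 0, 0.0024], "turn": [0, 0, 0], "fingers": 1}, {"delta_pos": [0.012, 0, 0.0024], "turn": [0, 0, 0], "fingers": 1}, {"delta_pos": [0.024, 0, 0.0024], "turn": [0, 0, 0], "fingers": 1}, {"delta_pos": [0.036, 0, 0.0024], "turn": [0, 0, 0], "fingers": 1}, {"delta_pos": [0.048, 0, 0.0024], "turn": [0, 0, 0], "fingers": 1}, {"delta_pos": [0.06, 0, 0.0024], "turn": [0, 0, 0], "fingers": 1}, {"delta_pos": [0.06, 0, 0.0024], "turn": [0, 0, 0], "fingers": 1}]'

```text
clock: 8.45
position: [0.5768, 0.1236, 0.0353]
ee_rot: [0.638, 0.77, 0.001, -0.0]
ft_force: [1.6, 1.5, 0.8]
grip_width: 0.127
grasp_force: 49.5
```

```bash
python3 - <<'E'
from m import *
o=get_obs();print(o['position'],jg(o['position']),o['ee_rot'],o['ft_force'],o['torque'])
E
```

```text
[0.57678941 0.1235735  0.03533008] [-121.38431286   -0.40508236] [ 6.37723923e-01  7.70264817e-01  5.19031426e-04 -2.00506118e-04] [1.63689078 1.51025088 0.82084236] [ 0.41789801 -0.04084119 -0.02919516]
```

Converted, 0.035 m / 0.5 = 0.07, 0.03 m / 0.5 = 0.06.

move_arm --plan '[{"delta_pos": [0.012, 0, -0.0006], "turn": [0, 0, 0], "fingers": 1}, {"delta_pos": [0.024, 0, -0.0006], "turn": [0, 0, 0], "fingers": 1}, {"delta_pos": [0.036, 0, -0.0006], "turn": [0, 0, 0], "fingers": 1}, {"delta_pos": [0.048, 0, -0.0006], "turn": [0, 0, 0], "fingers": 1}, {"delta_pos": [0.06, 0, -0.0006], "turn": [0, 0, 0], "fingers": 1}, {"delta_pos": [0.07, 0, -0.0006], "turn": [0, 0, 0], "fingers": 1}, {"delta_pos": [0.07, 0, -0.0006], "turn": [0, 0, 0], "fingers": 1}]'

```text
clock: 9.32
position: [0.57, 0.158, 0.0355]
ee_rot: [0.638, 0.77, 0.0, -0.0]
ft_force: [-1.1, 1.8, 1.5]
grip_width: 0.128
grasp_force: 49.5
```

```bash
python3 - <<'E'
from m import *
o=get_obs();print(o['position'],jg(o['position']),o['ee_rot'],o['ft_force'],o['torque'])
E
```

```text
[0.5700223  0.15797056 0.03548324] [-86.32924102  -0.09919594] [ 6.37733201e-01  7.70257132e-01  3.77326050e-04 -4.15425997e-04] [-1.12735499  1.8277689   1.5357361 ] [ 0.37713077 -0.05726335 -0.10752491]
```

Converted, 0.038 m / 0.5 = 0.076, 0.036 m / 0.5 = 0.072.

move_arm --plan '[{"delta_pos": [0.012, 0, -0.0004], "turn": [0, 0, 0], "fingers": 1}, {"delta_pos": [0.024, 0, -0.0004], "turn": [0, 0, 0], "fingers": 1}, {"delta_pos": [0.036, 0, -0.0004], "turn": [0, 0, 0], "fingers": 1}, {"delta_pos": [0.048, 0, -0.0004], "turn": [0, 0, 0], "fingers": 1}, {"delta_pos": [0.06, 0, -0.0004], "turn": [0, 0, 0], "fingers": 1}, {"delta_pos": [0.072, 0, -0.0004], "turn": [0, 0, 0], "fingers": 1}, {"delta_pos": [0.076, 0, -0.0004], "turn": [0, 0, 0], "fingers": 1}, {"delta_pos": [0.076, 0, -0.0004], "turn": [0, 0, 0], "fingers": 1}]'

```text
clock: 10.32
position: [0.5632, 0.1944, 0.0357]
ee_rot: [0.638, 0.77, 0.0, -0.0]
ft_force: [0.2, 0.9, -1.7]
grip_width: 0.129
grasp_force: 49.0
```

```bash
python3 - <<'E'
from m import *
o=get_obs();print(o['position'],jg(o['position']),o['ee_rot'],o['ft_force'],o['torque'])
E
```

```text
[0.56316677 0.19442276 0.0356536 ] [-49.23799211  -0.08550002] [ 6.38003971e-01  7.70033056e-01  7.13957618e-05 -1.45601046e-04] [ 0.20984824  0.94127706 -1.719325  ] [ 0.07634558 -0.19532642 -0.08471037]
```

Next I push in small steps until the end stop shows in the force.

Converted, 0.006 m / 0.5 = 0.012, 0.004 m / 0.5 = 0.008.

move_arm --plan '[{"delta_pos": [0.004, 0, 0], "turn": [0, 0, 0], "fingers": 1}, {"delta_pos": [0.008, 0, 0], "turn": [0, 0, 0], "fingers": 1}, {"delta_pos": [0.012, 0, 0], "turn": [0, 0, 0], "fingers": 1}, {"delta_pos": [0.012, 0, 0], "turn": [0, 0, 0], "fingers": 1}]'

```text
clock: 10.82
position: [0.5622, 0.2002, 0.0357]
ee_rot: [0.638, 0.77, 0.0, -0.0]
ft_force: [0.2, 0.5, -2.3]
grip_width: 0.128
grasp_force: 49.0
```

Converted, 0.002 m / 0.5 = 0.004, 0.001 m / 0.5 = 0.002.

move_arm --plan '[{"delta_pos": [0.002, 0, 0], "turn": [0, 0, 0], "fingers": 1}, {"delta_pos": [0.004, 0, 0], "turn": [0, 0, 0], "fingers": 1}, {"delta_pos": [0.004, 0, 0], "turn": [0, 0, 0], "fingers": 1}]'

```text
clock: 11.2
position: [0.5618, 0.202, 0.0357]
ee_rot: [0.638, 0.77, 0.0, 0.0]
ft_force: [0.7, -0.4, -2.7]
grip_width: 0.13
grasp_force: 49.1
```

Converted, 0.002 m / 0.5 = 0.004, 0.001 m / 0.5 = 0.002.

move_arm --plan '[{"delta_pos": [0.002, 0, 0], "turn": [0, 0, 0], "fingers": 1}, {"delta_pos": [0.004, 0, 0], "turn": [0, 0, 0], "fingers": 1}, {"delta_pos": [0.004, 0, 0], "turn": [0, 0, 0], "fingers": 1}]'

```text
clock: 11.58
position: [0.5616, 0.2033, 0.0356]
ee_rot: [0.638, 0.77, -0.0, 0.0]
ft_force: [0.9, -3.7, -1.1]
grip_width: 0.134
grasp_force: 49.1
```

Converted, 0.0015 m / 0.5 = 0.003, 0.001 m / 0.5 = 0.002.

move_arm --plan '[{"delta_pos": [0.002, 0, 0], "turn": [0, 0, 0], "fingers": 1}, {"delta_pos": [0.003, 0, 0], "turn": [0, 0, 0], "fingers": 1}, {"delta_pos": [0.003, 0, 0], "turn": [0, 0, 0], "fingers": 1}]'

```text
clock: 11.95
position: [0.5616, 0.2033, 0.0356]
ee_rot: [0.639, 0.769, -0.001, 0.001]
ft_force: [-0.3, -7.4, 1.5]
grip_width: 0.129
grasp_force: 49.5
```

Converted, 0.001 m / 0.5 = 0.002.

move_arm --plan '[{"delta_pos": [0.002, 0, 0], "turn": [0, 0, 0], "fingers": 1}, {"delta_pos": [0.002, 0, 0], "turn": [0, 0, 0], "fingers": 1}]'

```text
clock: 12.2
position: [0.5615, 0.2033, 0.0355]
ee_rot: [0.639, 0.769, -0.002, 0.001]
ft_force: [0.5, -11.0, 2.0]
grip_width: 0.128
grasp_force: 49.7
```

move_arm --plan '[{"delta_pos": [0.002, 0, 0], "turn": [0, 0, 0], "fingers": 0.8}, {"delta_pos": [0.002, 0, 0], "turn": [0, 0, 0], "fingers": 0.7}, {"delta_pos": [0.002, 0, 0], "turn": [0, 0, 0], "fingers": 0.6}, {"delta_pos": [0, 0, 0], "turn": [0, 0, 0], "fingers": 0.6}, {"delta_pos": [0, 0, -0.04], "turn": [0, 0, 0], "fingers": 0.6}, {"delta_pos": [0, 0, -0.1], "turn": [0, 0, 0], "fingers": 0.6}, {"delta_pos": [0, 0, -0.18], "turn": [0, 0, 0], "fingers": 0.6}, {"delta_pos": [-0.06, 0, -0.26], "turn": [0, 0, 0], "fingers": 0.6}, {"delta_pos": [-0.16, 0, -0.3], "turn": [0, 0, 0], "fingers": 0.6}, {"delta_pos": [-0.24, 0, -0.3], "turn": [0, 0, 0], "fingers": 0.6}, {"delta_pos": [-0.24, 0, -0.3], "turn": [0, 0, 0], "fingers": 0.6}]'

```text
clock: 13.58
position: [0.5843, 0.0843, 0.1872]
ee_rot: [0.64, 0.768, -0.0, 0.001]
ft_force: [-0.4, 0.6, -0.3]
grip_width: 0.403
grasp_force: 0.0
```

```bash
python3 - <<'E'
from m import *
a=snap('top');b=snap('side')
pickle.dump((a,b),open('s3.pkl','wb'))
def cr(c,u0,v0,w,h,W,H): return cv2.resize(cv2.cvtColor(c['color'],cv2.COLOR_RGB2BGR)[v0:v0+h,u0:u0+w],(W,H),interpolation=cv2.INTER_CUBIC)
cv2.imwrite('pics/m4.png',np.hstack([cr(a,115,145,100,75,400,300),cr(b,100,215,120,90,400,300)]))
o=get_obs();print(o['position'],jg(o['position']),o['ee_rot'],o['ft_force'],o['torque'],o['clock'])
P=cloud(a);J=jg(P);k=(abs(J[...,1])<12)&(abs(J[...,0]+42)<28)&(P[...,2]>.040)&(P[...,2]<.055)
print('bar',k.sum(),cv2.minAreaRect(J[k].astype(np.float32)),np.median(P[k],0))
E
```

```text
[0.58327035 0.08874163 0.18677601] [-156.81394077   -0.34951036] [6.38268239e-01 7.69813859e-01 4.82918037e-04 2.11411562e-04] [-0.13439951  0.89647701  0.38288977] [0.04898954 0.02580282 0.03519107] 13.675
bar 60 ((-41.483306884765625, -0.893547534942627), (12.715513229370117, 33.83498764038086), 89.61589050292969) [0.56123195 0.20230213 0.04854322]
```

View pics/m4.png

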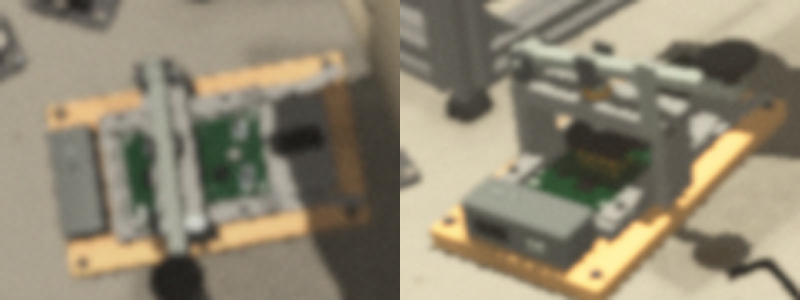

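The board sits fully in: grip bar at jig x about -41.5, y about -0.9. The lever is still up and the gripper is clear. I close the fingers and move above the knob.

Converted, 0.1946 m / 0.5 = 0.3892, 0.18 m / 0.5 = 0.36.

move_arm --plan '[{"delta_pos": [0.06, -0.03, 0], "turn": [0, 0, 0], "fingers": 1}, {"delta_pos": [0.14, -0.07, 0], "turn": [0, 0, 0], "fingers": 1}, {"delta_pos": [0.22, -0.11, 0], "turn": [0, 0, 0], "fingers": 1}, {"delta_pos": [0.3, -0.15, 0], "turn": [0, 0, 0], "fingers": 1}, {"delta_pos": [0.36, -0.18, 0], "turn": [0, 0, 0], "fingers": 1}, {"delta_pos": [0.3892, -0.1976, 0], "turn": [0, 0, 0], "fingers": 1}, {"delta_pos": [0.3892, -0.1976, 0.03], "turn": [0, 0, 0], "fingers": 1}, {"delta_pos": [0.3892, -0.1976, 0.06], "turn": [0, 0, 0], "fingers": 1}, {"delta_pos": [0.3892, -0.1976, 0.07], "turn": [0, 0, 0], "fingers": 1}, {"delta_pos": [0.3892, -0.1976, 0.07], "turn": [0, 0, 0], "fingers": 1}]'

```text
clock: 14.92
position: [0.4502, 0.2605, 0.15]
ee_rot: [0.639, 0.77, -0.001, -0.0]
ft_force: [0.0, 0.9, 0.6]
grip_width: -0.004
grasp_force: 0.0
```

```bash
python3 - <<'E'
from m import *
b=snap('side');a=snap('top')
def cr(c,u0,v0,w,h,W,H): return cv2.resize(cv2.cvtColor(c['color'],cv2.COLOR_RGB2BGR)[v0:v0+h,u0:u0+w],(W,H),interpolation=cv2.INTER_CUBIC)
cv2.imwrite('pics/m5.png',np.hstack([cr(a,115,145,100,75,400,300),cr(b,120,180,120,90,400,300)]))
o=get_obs();print(o['position'],jg(o['position']),o['ee_rot'],o['ft_force'],o['grip_width'])
E
```

```text
[0.45046596 0.26109042 0.15083147] [37.07504785 98.38331947] [6.38383888e-01 7.69718131e-01 1.03982899e-04 1.45883647e-06] [-0.13369166 -0.13139412  0.4660927 ] -0.0001633172257410379
```

View pics/m5.png

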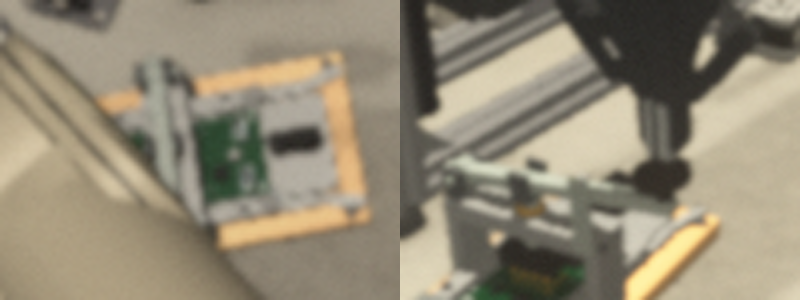

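The side crop shows the closed tips just above the centre of the knob at about (665,165). I go down to find contact.

Converted, 0.006 m / 0.5 = 0.012, 0.003 m / 0.5 = 0.006.

move_arm --plan '[{"delta_pos": [0, 0, 0.006], "turn": [0, 0, 0], "fingers": 1}, {"delta_pos": [0, 0, 0.012], "turn": [0, 0, 0], "fingers": 1}, {"delta_pos": [0, 0, 0.012], "turn": [0, 0, 0], "fingers": 1}]'

```text
clock: 15.4
position: [0.4499, 0.2612, 0.1444]
ee_rot: [0.638, 0.77, -0.0, -0.0]
ft_force: [-0.0, -0.0, 0.0]
grip_width: 0.002
grasp_force: 0.0
```

Converted, 0.003 m / 0.5 = 0.006, 0.0015 m / 0.5 = 0.003.

move_arm --plan '[{"delta_pos": [0, 0, 0.003], "turn": [0, 0, 0], "fingers": 1}, {"delta_pos": [0, 0, 0.006], "turn": [0, 0, 0], "fingers": 1}, {"delta_pos": [0, 0, 0.006], "turn": [0, 0, 0], "fingers": 1}]'

```text
clock: 15.78
position: [0.45, 0.2612, 0.1416]
ee_rot: [0.638, 0.77, -0.0, -0.0]
ft_force: [0.5, 0.2, -0.3]
grip_width: 0.002
grasp_force: 0.0
```

Converted, 0.003 m / 0.5 = 0.006, 0.0015 m / 0.5 = 0.003.

move_arm --plan '[{"delta_pos": [0, 0, 0.003], "turn": [0, 0, 0], "fingers": 1}, {"delta_pos": [0, 0, 0.006], "turn": [0, 0, 0], "fingers": 1}, {"delta_pos": [0, 0, 0.006], "turn": [0, 0, 0], "fingers": 1}]'

```text
clock: 16.15
position: [0.45, 0.2614, 0.1387]
ee_rot: [0.638, 0.77, -0.0, -0.0]
ft_force: [-2.2, -1.8, 3.3]
grip_width: 0.005
grasp_force: 1.5
```

Contact came at TCP z of about 0.140, which matches the text's 129 mm. I press on, following the knob outward.

Converted, 0.018 m / 0.5 = 0.036, 0.015 m / 0.5 = 0.03.

move_arm --plan '[{"delta_pos": [0, -0.001, 0.006], "turn": [0, 0, 0], "fingers": 1}, {"delta_pos": [0, -0.002, 0.012], "turn": [0, 0, 0], "fingers": 1}, {"delta_pos": [0, -0.003, 0.018], "turn": [0, 0, 0], "fingers": 1}, {"delta_pos": [0, -0.004, 0.024], "turn": [0, 0, 0], "fingers": 1}, {"delta_pos": [0, -0.005, 0.03], "turn": [0, 0, 0], "fingers": 1}, {"delta_pos": [0, -0.006, 0.036], "turn": [0, 0, 0], "fingers": 1}, {"delta_pos": [0, -0.006, 0.036], "turn": [0, 0, 0], "fingers": 1}]'

```text
clock: 17.02
position: [0.4471, 0.2608, 0.1205]
ee_rot: [0.638, 0.77, -0.0, -0.0]
ft_force: [-4.1, 0.1, 5.9]
grip_width: 0.005
grasp_force: 3.1
```

Converted, 0.006 m / 0.5 = 0.012, 0.004 m / 0.5 = 0.008.

move_arm --plan '[{"delta_pos": [0, 0, 0.004], "turn": [0, 0, 0], "fingers": 1}, {"delta_pos": [0, 0, 0.008], "turn": [0, 0, 0], "fingers": 1}, {"delta_pos": [0, 0, 0.012], "turn": [0, 0, 0], "fingers": 1}, {"delta_pos": [0, 0, 0.012], "turn": [0, 0, 0], "fingers": 1}]'

```text
clock: 17.52
position: [0.4465, 0.2607, 0.1144]
ee_rot: [0.638, 0.77, -0.001, -0.0]
ft_force: [-6.1, -1.2, 7.0]
grip_width: -0.001
grasp_force: 3.8
```

Converted, -0.001 m / 0.5 = -0.002, 0.0005 m / 0.5 = 0.001.

move_arm --plan '[{"delta_pos": [0, -0.002, 0.001], "turn": [0, 0, 0], "fingers": 1}, {"delta_pos": [0, -0.002, 0.002], "turn": [0, 0, 0], "fingers": 1}, {"delta_pos": [0, -0.002, 0.002], "turn": [0, 0, 0], "fingers": 1}]'

```text
clock: 17.9
position: [0.4463, 0.2607, 0.1139]
ee_rot: [0.638, 0.77, 0.0, 0.0]
ft_force: [-2.9, -0.6, 7.2]
grip_width: -0.004
grasp_force: 3.7
```

```bash
python3 - <<'E'
from m import *
b=snap('side');a=snap('top');pickle.dump((a,b),open('s4.pkl','wb'))
def cr(c,u0,v0,w,h,W,H): return cv2.resize(cv2.cvtColor(c['color'],cv2.COLOR_RGB2BGR)[v0:v0+h,u0:u0+w],(W,H),interpolation=cv2.INTER_CUBIC)
cv2.imwrite('pics/m6.png',np.hstack([cr(a,115,145,100,75,400,300),cr(b,120,200,100,75,400,300)]))
o=get_obs();print(o['position'],jg(o['position']),o['ft_force'])
P=cloud(b)
# lever bar heights along jig y in the side view, rest vs now
for nm,c in(('rest',pickle.load(open('s3.pkl','rb'))[1]),('now',b)):
    P=cloud(c);J=jg(P);k=(abs(J[...,0]-37)<7)&(P[...,2]>.078)&(P[...,2]<.14)
    print(nm,[(y,(np.nanpercentile(P[k&(abs(J[...,1]-y)<8)][:,2],70)*1000).round(1),int((k&(abs(J[...,1]-y)<8)).sum())) for y in(-40,-25,20,35,50,65,80)])
P=cloud(a);J=jg(P);k=(abs(J[...,1])<12)&(abs(J[...,0]+42)<28)&(P[...,2]>.040)&(P[...,2]<.055)
print('bar',k.sum(),cv2.minAreaRect(J[k].astype(np.float32)))
E
```

```text
[0.44627201 0.26071359 0.11387898] [ 37.47832652 102.57480951] [-3.33939305 -0.75701024  7.02307489]
rest [(-40, np.float64(94.9), 39), (-25, np.float64(96.4), 26), (20, np.float64(101.4), 27), (35, np.float64(102.7), 13), (50, np.float64(105.3), 19), (65, np.float64(107.8), 27), (80, np.float64(127.8), 34)]
now [(-40, np.float64(94.6), 41), (-25, np.float64(91.7), 39), (20, np.float64(89.6), 39), (35, np.float64(88.4), 8), (50, np.float64(87.5), 22), (65, np.float64(86.8), 36), (80, np.float64(86.6), 27)]
bar 62 ((-41.41044235229492, -1.1466069221496582), (33.92388153076172, 13.367379188537598), 2.3063085079193115)
```

View pics/m6.png

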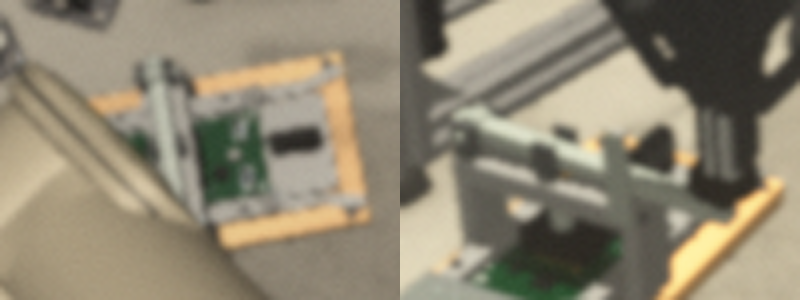

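The lever sits at about 0.175 rad by both the depth slope and the fingertip height. The board is still home and the bystanders were never touched.

```bash
python3 -c "
from workcell import hand_in
print(hand_in())"
```

```text
the job is handed in; nothing more can be done
None
```

I slid the board fully home against the end stop, let go of it with the lever still up, then pressed the lever to about 0.175 rad (knob about 26 mm down) and handed in while holding it there; no verdict came back.

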